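# Find the stamped firebrick and send it to the line

### The arm

A 7-joint arm with a two-finger parallel gripper is mounted at the origin on the work surface. World frame = base frame: x ahead of the robot, y to its left, z up, the work surface at z = 0. Lengths are in mm, angles in degrees, forces in N, time in s.
With the tool pointing down it reaches from about 425 to 950 mm from the base axis. Payload 16.7 kg.
Tool frame: the origin (TCP) lies midway between the tips of the shut fingers; the grasp point (between the pads) lies 19 mm behind it (r.grasp_offset is the distance from the TCP to the grasp point, in mm); x points along the fingers, y is the direction in which the jaws open and shut, and the axes are right-handed (so a half turn about x gives the same grasp; the last joint's range is limited). The gripper opens to 94 mm and grips with 3 to 60 N. Pads are 16 mm wide; open, the fingers measure 119 mm over their backs; the gripper's body (75 mm by 177 mm) begins 78 mm behind the grasp point.
Start: joints at [-76.576, 24.414, 4.234, 92.017, -1.954, 63.644, -3.845], TCP at [252.752, 625.852, 205.467] pointing down, gripper open.
Joint ranges: [-163.25, 163.25], [-28.42, 122.38], [-70.27, 78.77], [12.13, 141.07], [-58.53, 238.53], [9.26, 117.41], [-156.51, 156.51]. Speed limits (degrees/s): [108.29, 108.29, 136.94, 136.94, 172.46, 172.46, 172.46].

### API

Orientations are given as [roll, pitch, yaw] about the fixed x, y, z axes, in that order (R = Rz(yaw) Ry(pitch) Rx(roll)).
In Python, from plant import r gives the robot as it stands. Calls block until the motion is done:
- r.movep(position, orientation): joint-space move of the TCP to a pose.
- r.movel(position, orientation=None, vel=150): straight line of the TCP; orientation=None keeps the orientation; vel is the mean speed in mm/s.
- r.move_j(angles): joint-space move.
- r.move_gripper(opening, force=None): finger opening in mm; force is the grip in N (None keeps the last); returns when the fingers have stopped.
- r.hold(seconds).
- r.ik(position, orientation): joint angles nearest the present ones, or None.
- r.get_state(): the state.
- r.capture(name): name is "side" or "top" or "wrist"; returns the picture (384x512x3 uint8, red, green, blue); there is no depth.
- r.get_calibration(name): a dict with "camera_matrix" (3x3 intrinsics, pixels), "k1" (the pictures are not rectified: a ray, as slopes to the right and down, at radius r is drawn at 1 + k1 r^2 times it, then the intrinsics apply), "R" (3x3) and "t" (3): a world point X has camera coordinates R X + t; the wrist camera has in their place "mount" (4x4, takes a point from camera to tool coordinates, whose origin is the TCP and whose axes are the tool frame's). Camera axes: x right, y down, z forward; pixel columns grow to the right and rows downward; lengths in mm; the calibration is good to about 2 mm. A picture is of the moment at which its call begins: read the wrist's pose just before it. get_calibration takes no time and is no camera call.
A pose or a line that the arm cannot do raises r.MotionError and nothing moves.
- r.hand_in(): hands the job in, once; it reports no verdict.
The state is a dict: "clock": time; "q": joint angles; "qd": joint speeds; "joint_torque": joint torques, N m; "tcp_pos": TCP position; "orientation": TCP orientation; "wrist_force": force on the tool from outside, world axes, zero at the start; "ft_torque": the same for the moment, N m; "finger_gap": finger opening in mm.
Only numpy, scipy, OpenCV 4.12 (cv2) and the standard library are available. Lean on these libraries where they do the work, as an engineer would, in place of code of your own. Each camera call takes 0.05 s, during which the arm holds its last target.

### The job

Two look-alike firebricks stand on end on the grey heat-proof sheet of the soldering bench, and one has a red stamp on the end it stands on. With the fingertips, tip both bricks over onto their sides to find it, then push the stamped brick as it lies until it sits flush against the yellow dispatch line, and leave the other lying well clear of the line. Do not pick the bricks up, and leave the other things on the bench where they are.

Things in the scene. Friction and masses are not known exactly. Their poses are not given: they have to be found in the camera images.
- brick_a: one of the two pale buff firebricks, a solid block 60 x 60 x 100 mm, 0.2 to 0.35 kg, standing on end at the start. Origin at the centre of the end it stands on, z (the 100 mm length) runs from there to its other end, x and y square to its sides. Friction coefficient on the bench 0.48 to 0.72: pushed sideways in the top 25 mm of its height it tips about its bottom edge, goes over at about 31 degrees and falls onto its side
- brick_a_mid (a point): the middle of brick_a (50 mm along its z from the origin); axes as brick_a
- brick_b: the other firebrick, of the same size, mass range and look; origin and axes as for brick_a
- brick_b_mid (a point): the middle of brick_b (50 mm along its z from the origin); axes as brick_b
- stamp (a point): centre of the red stamp, a 46 mm ring with a bar through it, printed in the middle of the underside of one of the two bricks; unseen until that brick is tipped over. This point coincides with the origin of the brick that bears it
- line: the dispatch line: yellow-painted steel angle screwed to the bench at the right (-y) side of the work, 340 mm long, 22 mm high, standing across the bench roughly along world x. Origin in the middle of the foot of the flat face the brick is pushed against; its x runs along the face, its y points out of the face to the work (to the left, away from the tote), z up. It does not move
- flux_jar: small jar with white cap, 42 mm across, 42 mm high, standing between the two bricks' paths; origin at the centre of its foot. Leave alone
- charcoal: loose black charcoal block 90 x 60 x 30 mm with a ring on it, at the back right; origin at the centre of its underside. Leave alone
- silver_ring: silver finger ring, 22 mm across, 7 mm high, lying on the charcoal block; origin at the centre of its underside. Leave alone
- torch: hand torch, black with brass nozzle, standing on its 75 x 60 mm foot, 170 mm high, at the left; origin at the centre of its foot. Leave alone
- wash_bottle: white bottle with blue cap, 60 mm across, 150 mm high, at the left; origin at the centre of its foot. Leave alone
- tweezers: steel tweezers, 140 x 9 mm, 16 mm high, lying behind the bricks; origin under their middle, x along them. Leave alone
- hammer: hammer lying at the left near the robot, about 240 mm long; x along it, handle to -x. Leave alone
Mind the look-alikes: they are no part of the job. Leave any pink look-alike of the brick_b alone. What is shaped like the brick_a but orange is not meant.

How it is judged (in metres and radians):
On the way, in this order (a step that is already met when the one before it is completed fails the run):
1. both bricks have been tipped over and lie on their sides (angle between brick_a's own z axis and vertical between 1.45 and 1.69 rad and height (world z) of each of brick_a_mid, brick_b_mid below 0.036 m and angle between brick_b's own z axis and vertical between 1.45 and 1.69 rad), for 0.2 s.
2. the stamped brick lies against the dispatch line (y of brick_a_mid in the frame of line above 0.02 m and x of brick_a_mid in the frame of line between -0.17 and 0.17 m and ((y of brick_a_mid in the frame of line below 0.058 m and angle between the z axis of brick_a and the y axis of line, either way round below 0.15 rad) or (y of brick_a_mid in the frame of line below 0.038 m and angle between the z axis of brick_a and the x axis of line, either way round below 0.15 rad)) and angle between brick_a's own z axis and vertical between 1.45 and 1.69 rad and height (world z) of brick_a_mid below 0.036 m), for 0.2 s.
At the end, for the whole second after the job is handed in: The stamped brick lies on its side with one face flush against the yellow line (gap at most 8 mm, within 8 degrees of square, its middle within the length of the line); the other lies on its side with its middle more than 110 mm from the line; both at rest (all of step 2 and angle between brick_b's own z axis and vertical between 1.45 and 1.69 rad and height (world z) of brick_b_mid below 0.036 m and linear speed of each of brick_a, brick_b below 0.02 m/s and angular speed of each of brick_a, brick_b below 0.2 rad/s and y of brick_b_mid in the frame of line above 0.11 m); the robot touches nothing.
It fails at once if a firebrick is picked up off the bench (height (world z) of brick_a_mid above 0.075 m or (angle between brick_a's own z axis and vertical between 1.4 and 1.74 rad and height (world z) of brick_a_mid above 0.05 m)).
It fails at once if a firebrick is picked up off the bench (height (world z) of brick_b_mid above 0.075 m or (angle between brick_b's own z axis and vertical between 1.4 and 1.74 rad and height (world z) of brick_b_mid above 0.05 m)).
It fails at once if another thing on the bench is shifted more than 20 mm (distance of any of wash_bottle, flux_jar, charcoal, silver_ring, torch, tweezers, hammer from where it was at the start of the episode above 0.02 m).
It fails at once if the unstamped brick is pushed to the line too (y of brick_b_mid in the frame of line below 0.11 m).
It also fails if it takes over 58 s, if anything falls off the work surface, if the arm or the gripper's body presses on something with over 40 N, if the wrist force passes 120 N, or if a joint passes its speed limit or range.

## Working session

There is one attempt and no reset: what is moved stays moved. The work goes in short steps, each a Python script; the robot and the scene stay as the last script left them, time stands still between calls to the robot, and variables do not carry over. Pictures are saved under pics/ and viewed, and the job is handed in when it is done.

```bash
ls; mkdir -p pics; python3 - <<'E'
from plant import r
import cv2
for n in("top","side"):
    im=r.capture(n); cv2.imwrite(f"pics/{n}0.png",im[:,:,::-1])
    c=r.get_calibration(n); print(n,c)
print(r.get_state())
E
```

```text
pics
top {'camera_matrix': array([[477.14446601,   0.        , 256.26598018],
       [  0.        , 477.14446601, 191.08503772],
       [  0.        ,   0.        ,   1.        ]]), 'k1': -0.13548045857104035, 'R': array([[ 0.02528249, -0.99965447,  0.00719325],
       [-0.99692711, -0.02574587, -0.07398299],
       [ 0.07414262, -0.00530067, -0.99723356]]), 't': array([  15.63455069,  553.12216913, 1538.22032491])}
side {'camera_matrix': array([[432.80469839,   0.        , 251.19639449],
       [  0.        , 432.80469839, 191.86813473],
       [  0.        ,   0.        ,   1.        ]]), 'k1': -0.02401664345834918, 'R': array([[ 0.97494469, -0.22229498,  0.00823368],
       [-0.15222155, -0.69369146, -0.70400338],
       [ 0.16220805,  0.68511102, -0.71014889]]), 't': array([-538.58246186,  160.41345155, 1422.38049025])}
{'clock': 0.1, 'q': array([-76.574775  ,  24.44808964,   4.23073067,  92.04632843,
        -1.9527838 ,  63.64493081,  -3.84540749]), 'qd': array([-0.11051463, -0.14003928,  0.07778175, -0.1628437 , -0.08806546,
        0.05232777,  0.04945567]), 'joint_torque': array([ 8.92645970e-03, -9.37461662e+01,  3.67756158e+00, -4.55044127e+01,
       -4.84749209e-02,  1.68014114e-02, -1.03981770e-05]), 'tcp_pos': array([252.63796356, 625.52026105, 204.83902346]), 'orientation': array([ -85.36909502,   89.93277512, -107.36154247]), 'wrist_force': array([0.46238109, 0.33255172, 0.44450581]), 'ft_torque': array([-0.04325168,  0.02900939, -0.01529565]), 'finger_gap': 94.09282383559389}
```

View pics/top0.png

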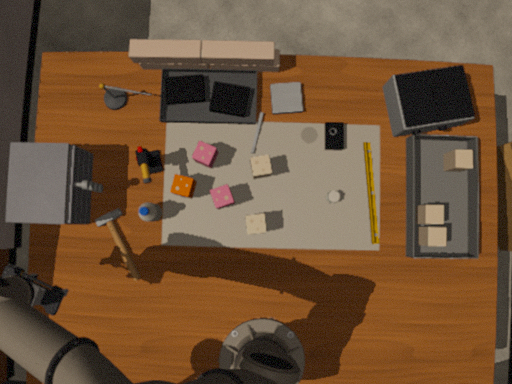

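View pics/side0.png

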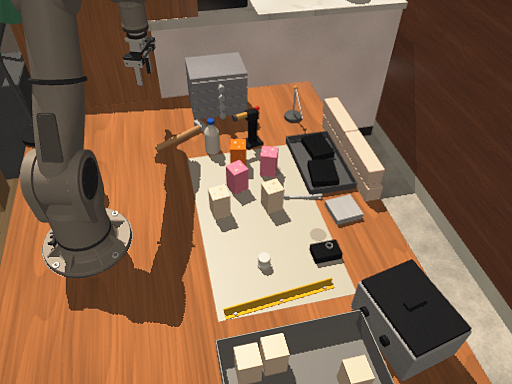

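In the top view, the two buff bricks standing on the grey sheet are at (261,165) and (256,223). The look-alikes are pink at (204,153) and (222,196), orange at (182,186), and buff bricks in the tote at (432,214), (432,237) and (464,160). By the description I want the two buff ones on the sheet. The line is at column ~371 and the jar at (334,196). I'll check with a close crop and measure.

```bash
cat > h.py <<'E'
import numpy as np, cv2
from plant import r
def ray(n,u,v):
    c=r.get_calibration(n);K=c["camera_matrix"]
    d=cv2.undistortPoints(np.array([[[u,v]]],float),K,np.array([c["k1"],0,0,0,0.]))[0,0]
    R=c["R"];return -R.T@c["t"],R.T@np.array([d[0],d[1],1])
def onz(n,u,v,z):
    o,d=ray(n,u,v);s=(z-o[2])/d[2];return (o+s*d)
def crop(n,im,x0,y0,x1,y1,k,name):
    cv2.imwrite(name,cv2.resize(im[y0:y1,x0:x1,::-1],None,fx=k,fy=k,interpolation=cv2.INTER_CUBIC))
E
python3 - <<'E'
from h import *
im=cv2.imread("pics/top0.png")[:,:,::-1]
crop("top",im,165,115,395,255,3.4,"pics/c0.png")
hsv=cv2.cvtColor(np.ascontiguousarray(im),cv2.COLOR_RGB2HSV)
for p in[(261,160),(258,220),(262,172),(256,230),(300,200),(372,190)]:print(p,im[p[1],p[0]],hsv[p[1],p[0]])
yel=cv2.inRange(hsv,(18,150,80),(35,255,255))
yel[:,:355]=0;yel[:,385:]=0
ys,xs=np.nonzero(yel);print(len(xs),xs.min(),xs.max(),ys.min(),ys.max())
for y in(145,165,190,215,240):
    x=np.nonzero(yel[y])[0];print(y,x.min(),x.max(),onz("top",x.min()-.5,y,0)[:2],onz("top",x.min()-.5,y,22)[:2])
for u,v in [(334,196)]:print("jar",onz("top",u,v,42))
E
```

```text
(261, 160) [184 164 134] [ 18  69 184]
(258, 220) [184 167 137] [ 19  65 184]
(262, 172) [185 167 136] [ 19  68 185]
(256, 230) [181 163 132] [ 19  69 181]
(300, 200) [156 144 125] [ 18  51 156]
(372, 190) [164 129  13] [ 23 235 164]
645 364 379 142 243
145 364 369 [ 718.92308593 -327.34896162] [ 714.98426163 -322.24461615]
165 365 371 [ 651.12840361 -331.00983551] [ 648.13668849 -325.85434669]
190 368 373 [ 567.28866657 -341.74305474] [ 565.46821419 -336.43762008]
215 370 376 [ 483.96892785 -349.30403954] [ 483.31247369 -343.89297597]
240 372 379 [ 401.06966929 -357.11793836] [ 401.57133913 -351.59771261]
jar [ 541.49420464 -221.87203573   42.        ]
```

```bash
python3 - <<'E'
from h import *
im=cv2.imread("pics/side0.png")[:,:,::-1]
crop("side",im,185,130,355,325,3,"pics/s0.png")
E
```

```text
(no output)
```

View pics/c0.png

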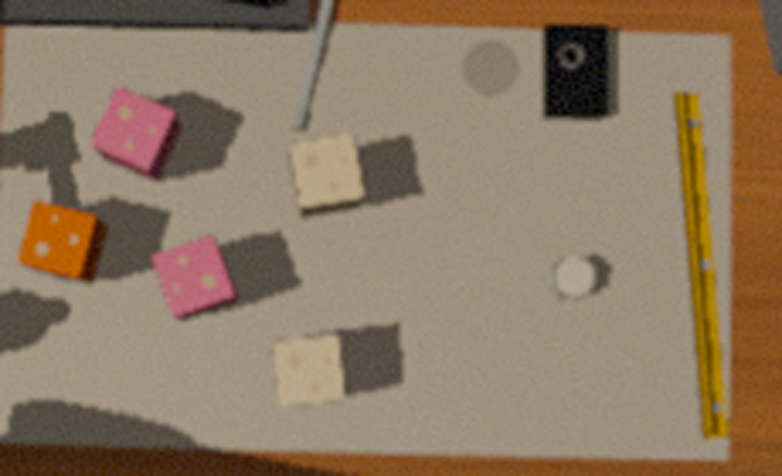

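View pics/s0.png

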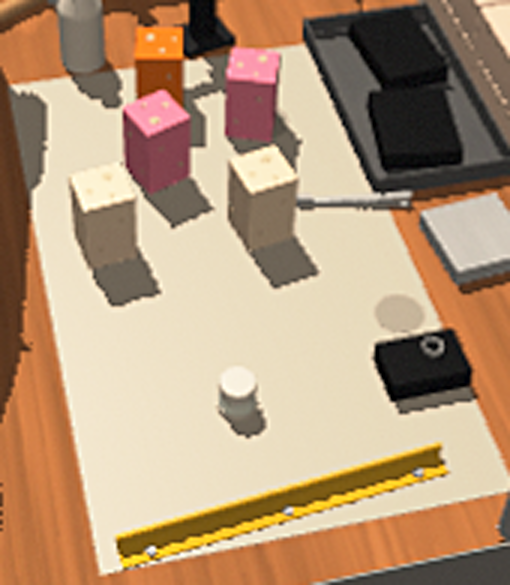

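```bash
python3 - <<'E'
from h import *
im=np.ascontiguousarray(cv2.imread("pics/top0.png")[:,:,::-1])
m=cv2.inRange(im[:,:,0],172,255)
for x0,y0,x1,y1 in[(245,145,280,185),(240,208,272,240)]:
    k=np.zeros_like(m);k[y0:y1,x0:x1]=m[y0:y1,x0:x1]
    k=cv2.morphologyEx(k,cv2.MORPH_CLOSE,np.ones((5,5)))
    cs,_=cv2.findContours(k,0,1);c=max(cs,key=cv2.contourArea)
    P=np.array([onz("top",*p,100)[:2] for p in c[:,0].astype(float)],np.float32)
    print(cv2.minAreaRect(c),cv2.minAreaRect(P))
c=r.get_calibration("wrist");print(c)
for u,v in[(334,196)]:print(onz("top",u,v,42))
for n in("side","top"):print(n,onz(n,0,0,1e9)[:0], -r.get_calibration(n)["R"].T@r.get_calibration(n)["t"])
for nm,u,v,z in[("charcoal l",325,147,30),("charc near",325,149,30),("pink",222,196,100),("pink r",233,204,100),("tweez",253,153,10),("tweez",262,113,10)]:print(nm,onz("top",u,v,z)[:2])
E
```

```text
((260.3783874511719, 164.27027893066406), (18.412687301635742, 17.755088806152344), 80.53767395019531) ((630.7637329101562, 19.469188690185547), (57.81702423095703, 55.396507263183594), 10.890889167785645)
((255.0395965576172, 223.8960418701172), (18.70669937133789, 18.010173797607422), 84.2894058227539) ((445.06536865234375, 31.399267196655273), (57.66598129272461, 55.576995849609375), 7.170222759246826)
{'camera_matrix': array([[317.33316802,   0.        , 258.81581555],
       [  0.        , 317.33316802, 191.28549937],
       [  0.        ,   0.        ,   1.        ]]), 'k1': -0.04597663635062634, 'mount': array([[-2.04486573e-04, -2.72110011e-01,  9.62266128e-01,
        -1.79697473e+02],
       [ 9.99999769e-01,  5.68003814e-04,  3.73125520e-04,
        -5.72212401e-03],
       [-6.48102020e-04,  9.62265982e-01,  2.72109832e-01,
        -7.92470521e+01],
       [ 0.00000000e+00,  0.00000000e+00,  0.00000000e+00,
         1.00000000e+00]])}
[ 541.49420464 -221.87203573   42.        ]
side [] [ 318.78492317 -982.93528175 1127.46805159]
top [] [ 436.97951835   38.02335835 1574.77409995]
charcoal l [ 702.85857172 -192.27843289]
charc near [ 696.21076046 -192.35168514]
pink [528.62433557 135.90972282]
pink r [504.72007098 101.12067235]
tweez [679.43971945  43.71278071]
tweez [815.38231748  17.16596571]
```

Brick centres are far (631,19) turned 10.9° and near (445,31) turned 7.2°. The line is turned 5.4°, with its face at y≈-322 to -352. I'll tip the bricks toward -y, so the undersides face +y where the wrist camera can see them.

```bash
cat >> h.py <<'E'
from scipy.spatial.transform import Rotation as Ro
def ori(deg):  # push heading = -y turned ccw by deg; tool down, jaws across
    a=np.radians(deg);j=np.array([np.cos(a),np.sin(a),0]);x=np.array([0,0,-1.]);z=np.cross(x,j)
    return Ro.from_matrix(np.c_[x,j,z]).as_euler('xyz',degrees=True)
def head(deg):
    a=np.radians(deg);return np.array([np.sin(a),-np.cos(a)])
def wcam(name):
    s=r.get_state();im=r.capture("wrist");cv2.imwrite(name,im[:,:,::-1]);return s
E
python3 - <<'E'
from h import *
for c,a in(((631,19),10.9),((445,31),7.2)):
    p=np.array(c)-60*head(a)
    for z in(180,84): print(p,r.ik([*p,z],ori(a)))
s=r.get_state()['tcp_pos']
r.movel([s[0],s[1],300],vel=250)
c,a=np.array([631,19.]),10.9
p=c-62*head(a)
r.movep([*p,200],ori(a)); r.move_gripper(30)
r.movel([*p,86],vel=200)
print(r.get_state()['tcp_pos'],r.get_state()['clock'])
wcam("pics/w1.png")
im=r.capture("top");crop("top",im,165,115,395,255,3.4,"pics/c1.png")
E
```

```text
[619.65427342  77.91752276] [-41.36103521  24.59783883  37.54319368 101.88937461 -17.15350944
  59.31713869  13.4350704 ]
[619.65427342  77.91752276] [-39.01317274  31.28299519  35.00487923 106.18018394 -22.98560376
  49.71198404  18.12621684]
[437.48000599  90.52688208] [-51.56122185   3.92353088  33.54239317 123.19851177  -2.69374915
  53.56002877  -9.27992019]
[437.48000599  90.52688208] [-47.15593792  14.02829636  31.11873574 128.28486219 -11.19540023
  40.18333778  -1.00076045]
[619.93824617  79.67220862  86.94309142] 4.7833<sys>:0: UserWarning: Gimbal lock detected. Setting third angle to zero since it is not possible to uniquely determine all angles.
```

View pics/w1.png

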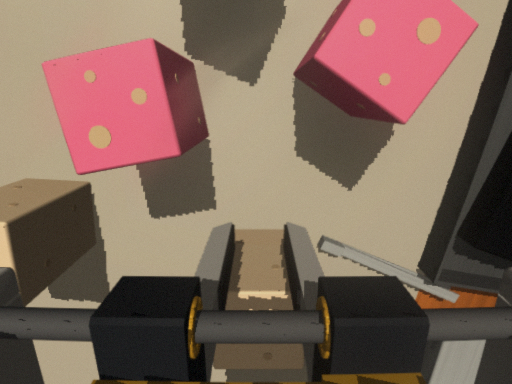

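The wrist view shows the far brick centred between the fingertips at (260,300), with the tweezers clear to the right. I'll tip it now.

```bash
python3 - 2>/dev/null <<'E'
from h import *
c,a=np.array([631,19.]),10.9
for s in(-30,-15,0,14):
    r.movel([*(c+s*head(a)),86],vel=50 if s>-30 else 80)
    st=r.get_state();print(s,st['tcp_pos'].round(1),st['wrist_force'].round(1),st['clock'])
r.hold(.4)
im=r.capture("top");crop("top",im,165,115,395,255,3.4,"pics/c2.png")
p=c-90*head(a)
r.movel([*p,200],vel=250)
wcam("pics/w2.png")
print(r.get_state()['clock'])
E
```

```text
-30 [625.3  48.   85.9] [-0.6  0.8 -0.2] 5.4333
-15 [628.1  33.3  85.9] [ 0.1  0.8 -0.1] 5.8833
0 [631.   18.5  86. ] [-0.3 -0.8  0.4] 6.3333
14 [633.7   4.8  86. ] [-0.  -0.  -0.1] 6.7667
8.0333
```

View pics/c2.png

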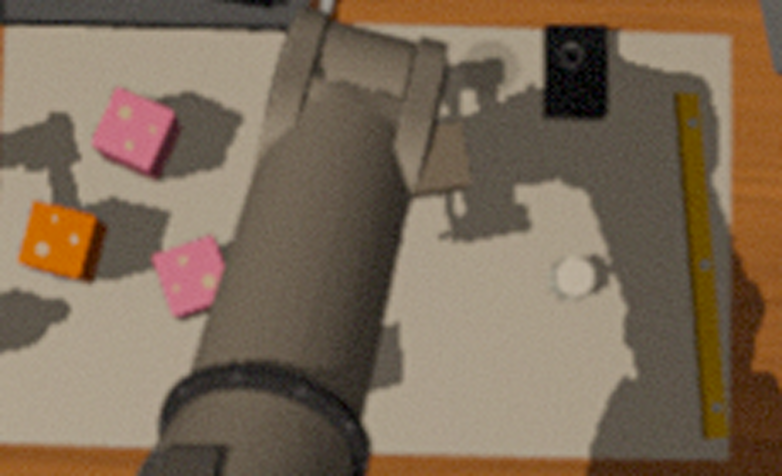

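View pics/w2.png

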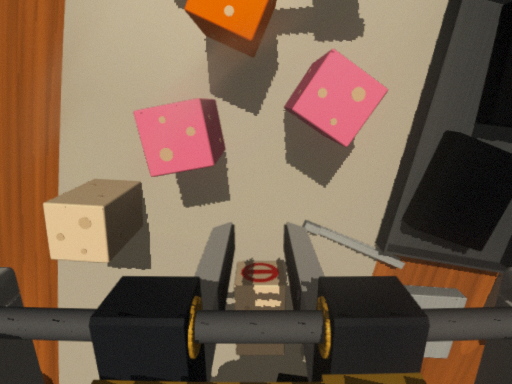

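The red ring shows at (260,271) between the fingers, so the far brick has toppled and is the stamped one. Next is the near brick.

```bash
python3 - 2>/dev/null <<'E'
from h import *
c,a=np.array([445,31.]),7.2
p=c-62*head(a)
r.movep([*p,220],ori(a)); 
r.movel([*p,86],vel=200)
for s in(-30,-15,0,14):
    r.movel([*(c+s*head(a)),86],vel=50 if s>-30 else 80)
    st=r.get_state();print(s,st['tcp_pos'].round(1),st['wrist_force'].round(1),st['clock'])
r.hold(.4)
p=c-90*head(a)
r.movel([*p,220],vel=250)
wcam("pics/w3.png")
im=r.capture("side");crop("s",im,185,130,355,325,3,"pics/s3.png")
im=r.capture("top");cv2.imwrite("pics/top3.png",im[:,:,::-1]);crop("top",im,165,115,395,255,3.4,"pics/c3.png")
print(r.get_state()['clock'])
E
```

```text
-30 [441.4  60.9  86.3] [-0.9  0.6 -0.8] 10.1417
-15 [443.1  45.5  85.9] [ 0.4  0.1 -0.6] 10.5917
0 [445.   30.6  86. ] [-0.8  0.6  0.4] 11.0417
14 [446.8  16.8  86. ] [ 0.4  0.6 -0.4] 11.475
12.85
```

View pics/c3.png

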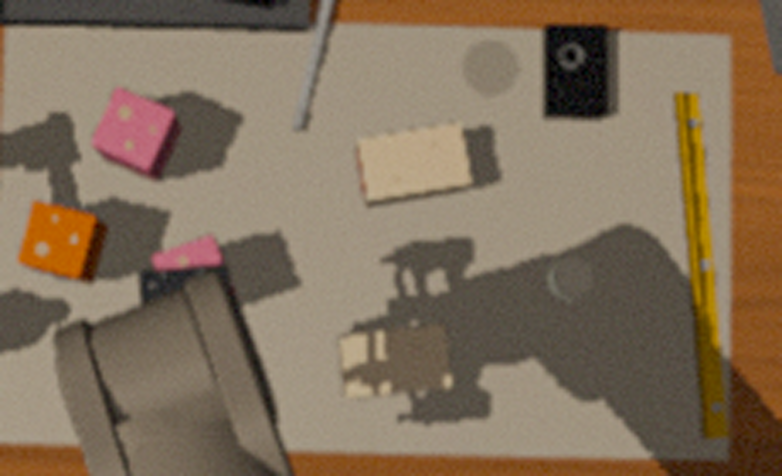

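View pics/w3.png

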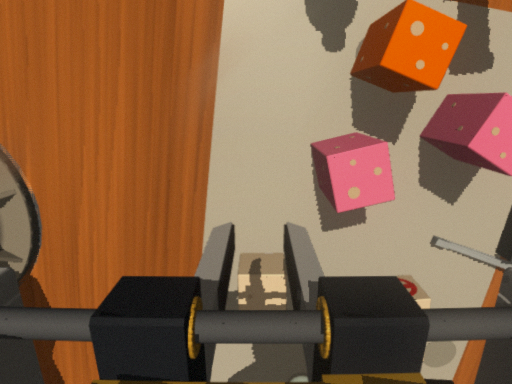

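View pics/s3.png

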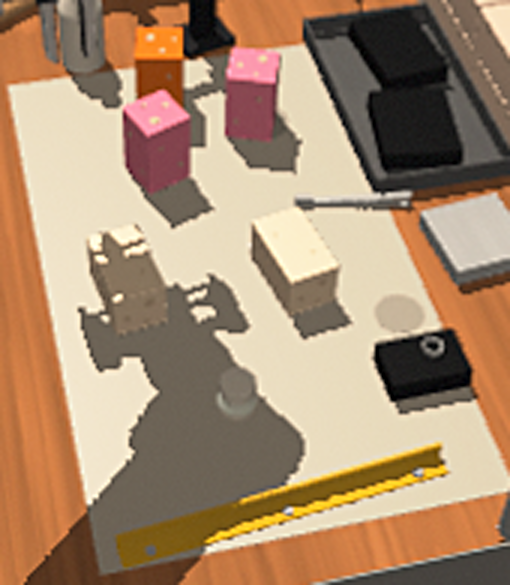

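Both bricks now lie on their sides. The near brick, at crop (395,360), has a plain end, and the red edge shows on the far one at crop (362,175). Next I'll measure the stamped brick's pose at z=60 and the charcoal.

```bash
python3 - 2>/dev/null <<'E'
from h import *
im=np.ascontiguousarray(cv2.imread("pics/top3.png")[:,:,::-1])
m=cv2.inRange(im[:,:,0],172,255)
k=np.zeros_like(m);k[145:180,262:308]=m[145:180,262:308]
k=cv2.morphologyEx(k,cv2.MORPH_CLOSE,np.ones((5,5)))
cs,_=cv2.findContours(k,0,1);c=max(cs,key=cv2.contourArea)
P=np.array([onz("top",*p,60)[:2] for p in c[:,0].astype(float)],np.float32)
print(cv2.minAreaRect(P))
b=cv2.inRange(im,(0,0,0),(60,60,60));k=np.zeros_like(b);k[118:155,320:349]=b[118:155,320:349]
cs,_=cv2.findContours(k,0,1);c=max(cs,key=cv2.contourArea)
P=np.array([onz("top",*p,30)[:2] for p in c[:,0].astype(float)],np.float32)
print(cv2.boxPoints(cv2.minAreaRect(P)))
h=cv2.cvtColor(im,cv2.COLOR_RGB2HSV)
y=cv2.inRange(h,(18,150,40),(35,255,255));y[:,:355]=0
pts=[]
for v in range(145,240):
    x=np.nonzero(y[v,355:390])[0]
    if len(x):pts.append(onz("top",x[0]+354.5,v,22)[:2])
pts=np.array(pts);f=np.polyfit(pts[:,0],pts[:,1],1);print(f,np.degrees(np.arctan(f[0])),pts[:,0].min(),pts[:,0].max())
E
```

```text
((646.9942016601562, -63.63264846801758), (57.626373291015625, 97.33634185791016), 10.315467834472656)
[[ 697.17914 -192.0302 ]
 [ 697.5323  -252.00926]
 [ 785.1661  -251.49336]
 [ 784.8129  -191.5143 ]]
[ 9.36577489e-02 -3.88509103e+02] 5.350585452511852 404.8403914587974 714.9842616286402
```

```bash
python3 - 2>/dev/null <<'E'
from h import *
c,a=np.array([647,-64.]),10.3
p=c-85*head(a)
print(r.ik([632,-215,20],ori(5.35)))
r.movep([*p,200],ori(a)); r.movel([*p,20],vel=200)
r.movel([*(c-60*head(a)),20],vel=80)
n=8
for i in range(1,n+1):
    t=i/n;h=10.3+(5.35-10.3)*t;cc=c+(np.array([641,-140.])-c)*t
    r.movel([*(cc-58*head(h)),20],ori(h),vel=60)
    st=r.get_state();print(st['tcp_pos'].round(1),st['wrist_force'].round(1),round(st['clock'],2))
im=r.capture("top");cv2.imwrite("pics/top4.png",im[:,:,::-1]);crop("top",im,165,115,395,255,3.4,"pics/c4.png")
im=r.capture("side");crop("s",im,185,130,355,325,3,"pics/s4.png")
E
```

```text
[-12.47423615  40.97089472  36.86974566 102.11773784 -32.06027147
  47.82839757  45.20403052]
[636.4 -16.9  20. ] [-1.5  0.9  0.3] 15.6
[636.3 -26.5  20. ] [0.  0.9 0.4] 15.91
[636.1 -35.6  20. ] [-0.1 -0.5 -0.5] 16.22
[636. -45.  20.] [ 0.   0.4 -0. ] 16.52
[635.9 -54.4  20. ] [ 0.3 -0.5 -1. ] 16.83
[635.8 -63.8  20. ] [-0.6 -1.1  0.2] 17.14
[635.6 -73.3  20. ] [-0.  -0.   0.5] 17.45
[635.5 -82.7  20. ] [0.7 0.4 0.4] 17.76
```

View pics/c4.png

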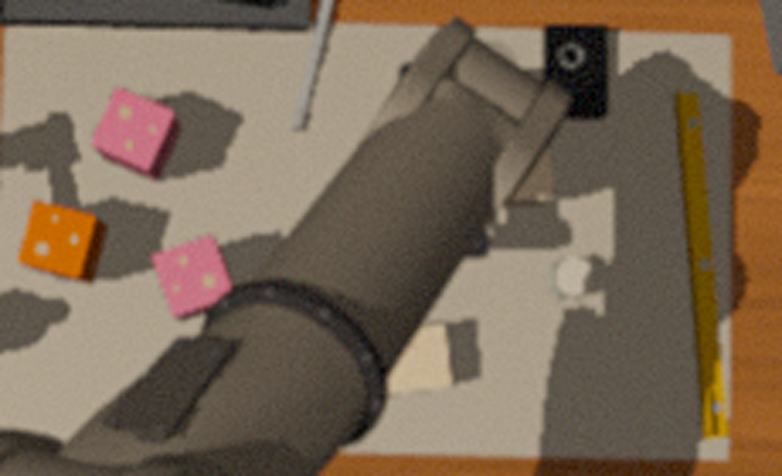

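View pics/s4.png

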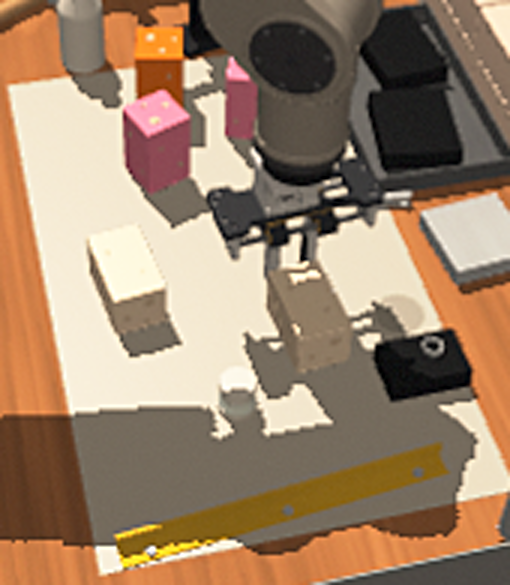

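The brick is still square in front of the fingers and is moving between the jar, at crop (238,390), and the charcoal. I'll keep pushing toward the line and watch the force.

```bash
python3 - 2>/dev/null <<'E'
from h import *
# near front top corner crop (550,198)
print(onz("top",165+550/3.4,115+198/3.4,60))
h=5.35;o=ori(h)
c0=np.array([641,-140.]);c1=np.array([638,-270.])
for i in range(1,6):
    cc=c0+(c1-c0)*i/5
    r.movel([*(cc-58*head(h)),20],o,vel=70)
    st=r.get_state();print(st['tcp_pos'].round(1),st['wrist_force'].round(1),round(st['clock'],2))
im=r.capture("top");cv2.imwrite("pics/top5.png",im[:,:,::-1]);crop("top",im,165,115,395,255,3.4,"pics/c5.png")
im=r.capture("side");crop("s",im,225,205,345,325,5,"pics/s5.png")
E
```

```text
[ 612.79963144 -194.52270624   60.        ]
[ 634.9 -108.8   20. ] [0.  0.7 0.1] 18.38
[ 634.3 -134.8   20. ] [-0.5 -0.1  0.1] 18.91
[ 633.7 -160.9   20. ] [-0.4 -0.1  0.4] 19.43
[ 633.  -186.8   20. ] [-0.3 -0.1 -0.9] 19.96
[ 632.4 -212.9   20. ] [-0.2 -0.2  0.5] 20.48
```

View pics/c5.png

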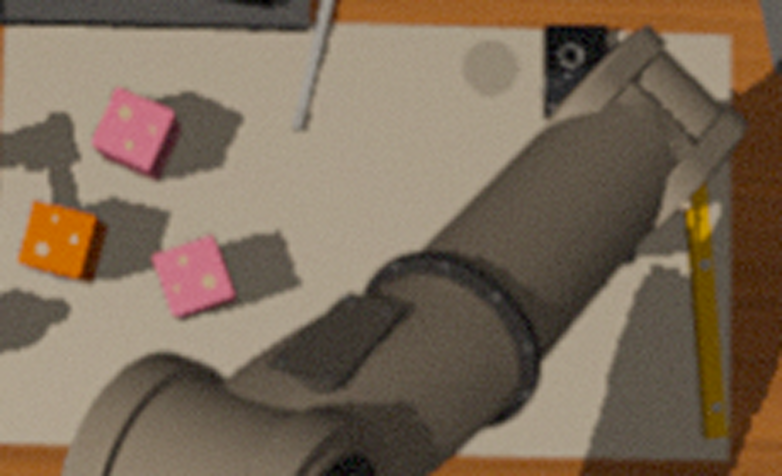

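View pics/s5.png

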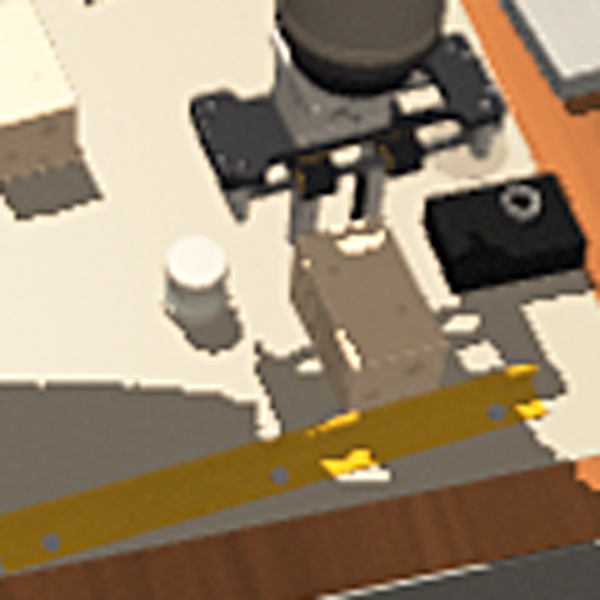

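The brick is just short of the line, at (390,380) in the crop, and the jar and charcoal are undisturbed. I'll creep forward in small steps until the force rises.

```bash
python3 - 2>/dev/null <<'E'
from h import *
h=5.35;o=ori(h);p=np.array([632.4,-212.8])
for i in range(1,16):
    r.movel([*(p+2*i*head(h)),20],o,vel=25)
    st=r.get_state();f=st['wrist_force'];print(2*i,st['tcp_pos'].round(1),f.round(1),round(st['clock'],2))
    if f[1]>12:break
im=r.capture("side");crop("s",im,225,205,345,325,5,"pics/s6.png")
E
```

```text
2 [ 632.6 -214.9   20.1] [-0.6 -0.3 -0.1] 20.83
4 [ 632.8 -216.8   20. ] [0.3 0.1 0. ] 21.08
6 [ 632.9 -219.    20. ] [0.4 1.1 0. ] 21.33
8 [ 633.1 -221.    20. ] [0.3 1.8 0.5] 21.58
10 [ 633.2 -221.1   20. ] [-4.  10.1  7.3] 21.83
12 [ 633.1 -221.    19.9] [-8.2 20.7 16.4] 22.08
```

View pics/s6.png

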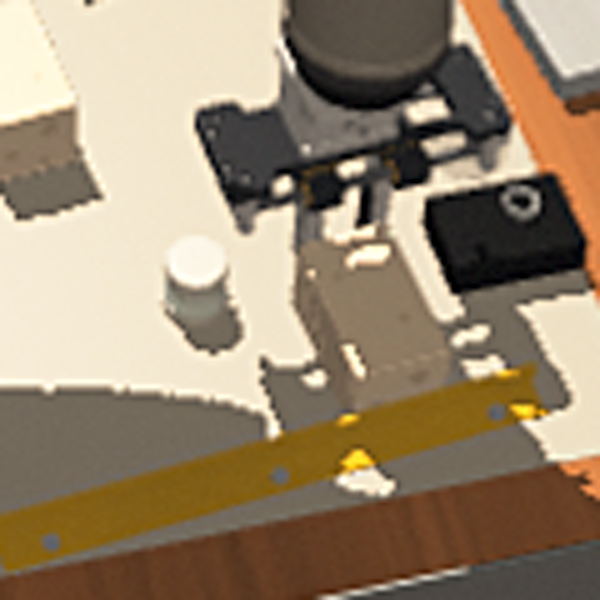

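The force rose to 21 N and the brick stopped where the geometry puts the line. I'll back off and check.

```bash
python3 - 2>/dev/null <<'E'
from h import *
h=5.35;o=ori(h);p=np.array([633.1,-221.])
r.movel([*(p-40*head(h)),20],o,vel=60)
r.movel([*(p-40*head(h)),200],o,vel=200)
r.movep([560,150,260],ori(h))
im=r.capture("top");cv2.imwrite("pics/top7.png",im[:,:,::-1]);crop("top",im,165,115,395,255,3.4,"pics/c7.png")
im2=r.capture("side");crop("s",im2,225,205,345,325,5,"pics/s7.png")
im=np.ascontiguousarray(im);m=cv2.inRange(im[:,:,0],172,255);m[:,:325]=0;m[:,365:]=0;m[:140]=0;m[185:]=0
m=cv2.morphologyEx(m,cv2.MORPH_CLOSE,np.ones((5,5)))
cs,_=cv2.findContours(m,0,1)
for c in cs:
    if cv2.contourArea(c)<100:continue
    P=np.array([onz("top",*q,60)[:2] for q in c[:,0].astype(float)],np.float32);R=cv2.minAreaRect(P);print(R)
    x,y=R[0];print("dist to line",(y-(0.09366*x-388.5))*np.cos(np.radians(5.35)))
print(r.get_state()['clock'])
E
```

```text
25.4583
```

View pics/c7.png

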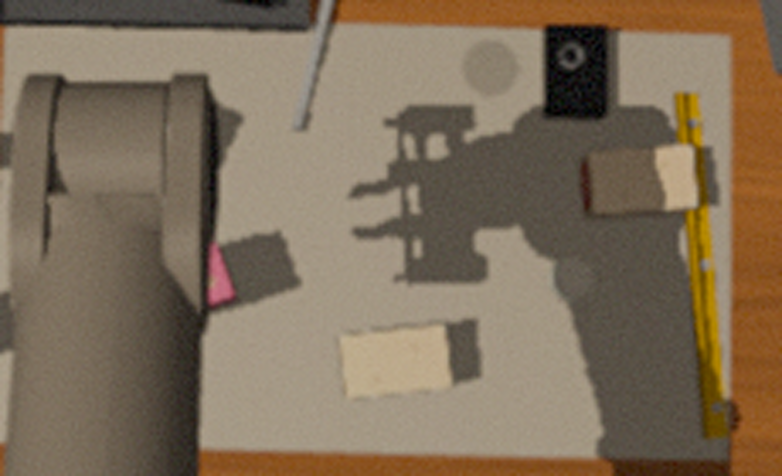

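View pics/s7.png

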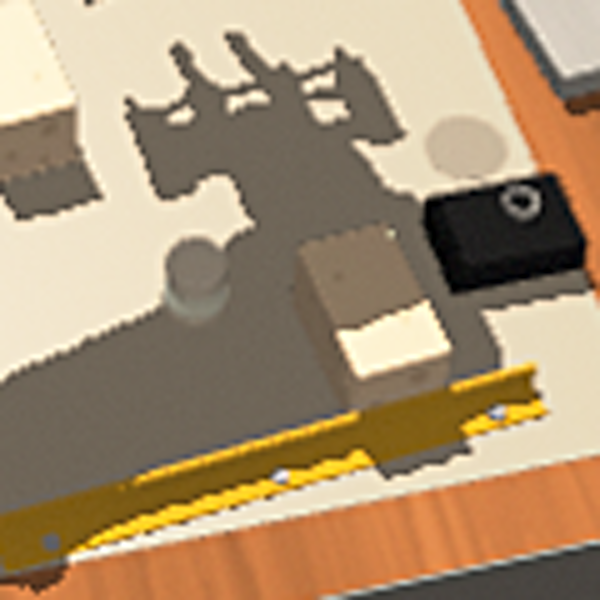

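```bash
python3 - 2>/dev/null <<'E'
from h import *
P=np.array([onz("top",165+(u+.0)/3.4,115+v/3.4,60)[:2] for u,v in[(587,152),(592,215),(699,208),(694,146)]])
print(P.round(1));c=P.mean(0);print(c,"dist",(c[1]-(0.09366*c[0]-388.5))*.9956)
e=P[2]-P[3];print("end edge",np.degrees(np.arctan2(e[1],e[0]))%180);e=P[2]-P[1];print(np.degrees(np.arctan2(e[1],e[0]))+90)
im=cv2.imread("pics/top7.png");crop("t",im[:,:,::-1],325,145,385,190,12,"pics/z7.png")
im=cv2.imread("pics/s7.png")
E
```

```text
[[ 657.6 -229.3]
 [ 597.8 -234.6]
 [ 607.3 -337.1]
 [ 666.4 -332. ]]
[ 632.26203384 -283.25207461] dist 45.82773013770455
end edge 4.902789813922567
5.29439965661993
```

View pics/z7.png

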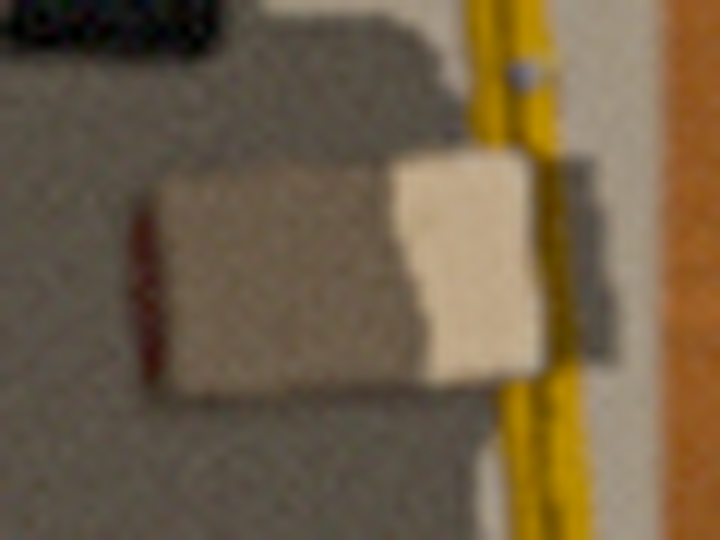

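The stamped brick's heading is 4.9–5.3° and the line's is 5.35°. The middle measures about 46 mm from the face (nominal 50, so within pixel error). It is flush, and the robot is clear.

```bash
python3 - <<'E'
from plant import r
r.hold(.3); print(r.get_state()['clock'],r.get_state()['wrist_force']); r.hand_in()
E
```

```text
25.7583 [ 0.63213451 -0.66356532 -0.05259888]
the job is handed in; nothing more can be done
```

I tipped both buff bricks toward the line with the fingertips. The red stamp was on the far brick, so I pushed that one, lying on its side, between the jar and the charcoal until it stopped against the yellow line. I handed the job in at about 26 s of the 58 s allowed, and no verdict was reported.

**Stamped brick:** It stopped with the force rising to 21 N. It lies within about 0.5° of square to the line, with its middle near the line's x = 632 mm. The picture put its middle 46 mm from the face, where 50 mm is contact; I take the difference as pixel and calibration error. An automatic colour check of this pose returned nothing because the arm's shadow lay across the brick, so I read its corners by eye instead.

**Other brick:** It has a plain end, so it is the unstamped one. It lies on its side roughly 290 mm from the line by its expected landing position, which I did not measure precisely.

**Everything else:** The jar, charcoal and ring looked unmoved in the last pictures, as did the part of the tweezers in view. The arm went near nothing else, but the last pictures did not show the torch, wash bottle or hammer. The robot was clear of everything at hand-in.

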